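# Set the vial warmer to standby and lift out the rack

## Task

Turn the warmer's dial clockwise until its white pointer stands at the red standby mark, let go of it, and only then take the blue vial rack by its yellow handle bar and lift it straight up out of the well. Hold it still and level over the well, at least 8 cm clear of the warmer's top, for three seconds with all three vials still standing in it, and finish while holding it there in the air. Leave the other things on the desk where they are.

Things in the scene. Friction and masses are not known exactly. Their poses are not given: they have to be found in the camera images.
- warmer: White vial warmer, fixed to the desk, 200 (its x) x 310 (its y) mm and 70 mm high; origin at the centre of its underside on the desk. Its +x points away from the robot, +y to the side with the dial. The dial stands on a grey panel 110 x 110 mm, top 85 mm above the desk, centred at (0, +95) mm; the rack's well is centred at (0, -75) mm.
- well (a point): Centre of the floor of the warmer's well: 58 mm above the desk; the well is 156 (warmer x) x 96 (warmer y) mm and 12 mm deep, its rim (the warmer's top) 70 mm above the desk.
- dial (a joint): Angle of the dial in rad. 0: white pointer along the warmer's +x; it grows clockwise seen from above; at 1.571 the pointer is at the red mark (towards the warmer's -y, the rack). Starts 0.5 to 1.4 rad short of the mark. Range 0 to 4.19, with light friction (0.04 N m): it stays where it is left and does not spring back.
- dial_grip (a point): Grip of the black dial: an upright bar 50 mm long, 14 mm thick and 28 mm high with a white pointer line on one half of its top, on a round skirt 60 mm across and 8 mm thick, on a vertical axis. The point is on the axis, half-way up the bar (107 mm above the desk; bar from 93 to 121 mm). Its x axis runs along the bar towards the pointer and turns with the dial.
- red_mark (a point): Red standby mark, 14 x 6 mm, on the grey panel, 42 mm from the dial's axis towards the warmer's -y; the other marks are thin and black.
- rack_bar (a point): Middle of the yellow handle bar of the blue vial rack: a straight bar 146 mm long, 14 mm wide, 16 mm high, running along this frame's x; z is up when level. It lies 80 mm above the rack's underside (138 mm above the desk while the rack is in the well), on a post at each end (x = +-68 mm, 10 mm thick). Between bar and base it is open, the vial tops are 14 mm below the bar's underside and none is within 30 mm of the bar's middle.
- rack: The blue vial rack, loose in the well with 3 mm play: base 150 (x, along the bar) x 90 (y) x 22 mm with four square pockets at x = +-45, y = +-24 mm, 26 mm wide and 16 mm deep; origin at the centre of its underside. About 0.25 kg, 0.37 kg with vials; one pocket is empty, so the weight lies some mm off the middle.
- vial_a_center (a point): Amber glass vial with a red cap, 24 mm across, 52 mm tall, standing loose in a pocket of the rack; the point is at its centre.
- vial_b_center (a point): Amber glass vial with a green cap, 24 mm across, 52 mm tall, standing loose in a pocket of the rack; the point is at its centre.
- vial_c_center (a point): Amber glass vial with a white cap, 24 mm across, 52 mm tall, standing loose in a pocket of the rack; the point is at its centre.
- stamp_center (a point): Bystander: black and grey self-inking stamp, 45 x 62 x 71 mm high, beside the dial end of the warmer; the point is half-way up.
- bottle_center (a point): Bystander: white bottle with a blue cap, 60 mm across, 140 mm tall, beside the rack end of the warmer; the point is half-way up.
- mug_center (a point): Bystander: white mug, 80 mm across, 90 mm tall; the point is at its centre.
- pot_center (a point): Bystander: white square pen pot, 70 mm wide, 85 mm tall, pens up to 140 mm; the point is 45 mm up.
- marker_center (a point): Bystander: yellow highlighter lying on the desk, 120 x 24 x 16 mm; the point is 8 mm up.

How it is judged:
On the way, in this order (a step that is already met when the one before it is completed fails the run):
1. the dial stands at the red mark (within 0.12 rad) and has been let go, the rack still in its well (value of joint dial between 1.45 and 1.69 rad and height (world z) of rack_bar below 0.143 m and contact force between warmer and the fingers below 0.1 N), for 0.2 s.
2. the rack hangs still and level in the fingers, at least 8 cm clear of the warmer, for 2 s (height (world z) of rack_bar above 0.228 m and horizontal distance between rack_bar and well below 0.06 m and angle between rack_bar's own z axis and vertical below 0.1 rad and linear speed of rack below 0.03 m/s and angular speed of rack below 0.2 rad/s and contact force between rack and the fingers above 1 N and contact force between rack and warmer below 0.05 N), for 2 s.
At the end, for the whole second after the job is handed in: Dial within 0.12 rad of the red mark; fingers hold the rack over the well (within 60 mm), bar middle above 0.228 m (underside 78 mm clear of the warmer), tilt under 0.10 rad, under 0.03 m/s and 0.2 rad/s, not touching the warmer; all three vials stand in it (all of step 2 and value of joint dial between 1.45 and 1.69 rad and distance between each of vial_a_center, vial_b_center, vial_c_center and rack_bar below 0.08 m and angle between each of vial_a_center, vial_b_center, vial_c_center's own z axis and vertical below 0.3 rad); the arm keeps its last pose, push and grip.
It fails at once if the rack is lifted before the dial stands at the red mark (height (world z) of rack_bar above 0.155 m and not (value of joint dial between 1.45 and 1.69 rad)).
It fails at once if the rack is tipped by more than 0.35 rad (angle between rack_bar's own z axis and vertical above 0.35 rad).
It fails at once if the stamp, bottle, mug, pen pot or marker is moved by more than 30 mm (distance of any of stamp_center, bottle_center, mug_center, pot_center, marker_center from where it was at the start of the episode above 0.03 m).
It also fails if it takes over 61 s, if anything falls off the work surface, if the arm or the gripper's body presses on something with over 40 N, if the wrist force passes 120 N, or if a joint passes its speed limit or range.

## Robot

A 7-joint arm with a two-finger parallel gripper is mounted at the origin on the work surface. World frame = base frame: x ahead of the robot, y to its left, z up, the work surface at z = 0. Lengths are in m, angles in rad, forces in N, time in s.
With the tool pointing down it reaches from about 0.4 to 0.875 m from the base axis. Payload 19.3 kg.
Tool frame: the origin (TCP) lies midway between the tips of the shut fingers; the grasp point (between the pads) lies 19 mm behind it; z points along the fingers, y is the line along which they close (so a half turn about z gives the same grasp; the last joint's range is limited). The gripper opens to 85 mm and grips with 20 to 120 N. Pads are 22 mm wide; open, the fingers measure 114 mm over their backs; the gripper's body (76 mm by 85 mm) begins 54 mm behind the grasp point. The pads swing forward as they close: fully open they stand 13 mm farther back than shut.
Start: joints at [-0.07, 0.521, -0.036, 1.599, 0.021, 1.021, -0.113], TCP at [0.625, -0, 0.231] pointing down, gripper open.
Joint ranges: [-2.91, 2.91], [-0.3, 2.13], [-1.5, 1.42], [0.17, 2.43], [-1.26, 4.41], [0.16, 1.93], [-2.52, 2.52]. Speed limits (rad/s): [1.89, 1.89, 2.39, 2.39, 3.01, 3.01, 3.01].

## Interface

Orientations are given as [roll, pitch, yaw] about the fixed x, y, z axes, in that order (R = Rz(yaw) Ry(pitch) Rx(roll)).
In Python, from workcell import telemetry, grab_frame, calibration, bot, outline_of, landmark_of gives the robot as it stands. The module is installed in compiled form; this text tells all that it offers.
- The arm moves only by the shell command python3 -m inch 'ROWS' [FORCE]. ROWS is JSON, a list of rows, each a list of 7 numbers: the shift along the tool's x, y, z in m, then the turn, a rotation vector about the tool's x, y, z in rad, then the closure, from 0 (fully open) to 1 (shut). A call has 1 to 5 rows; each row shifts and turns the commanded pose from where the row before left it, along the tool's axes as they then stand; what a row does not reach is not made up. A row lasts 1/10 s, in which the tool goes at most 50 mm and 8.59 degrees, less where a joint would pass 70% of its speed; a pose out of reach is approached as far as the arm can. A call is refused whole if a number of a shift passes 0.05 or a number of a turn 0.15, either way. A call with a gripper value outside its range is refused whole. The fingers move at their own pace and stop on an object; FORCE is the grip in N (left out, the last holds). Time passes only in rows, so rows that do not move let the fingers close. It gives the time, the measured TCP pose, the force, the opening and the grip force at its end, in the units of the state.
- telemetry.observe(): the state, without advancing time (a new reading comes with each control period).
- grab_frame(name): name is "scene" or "side" or "wrist"; returns the picture (420x560x3 uint8, red, green, blue); there is no depth.
- calibration(name): a dict with "fovy" (degrees; the focal length in pixels is half the picture's height over the tangent of half this angle, whatever the lens; pixels are square), "cx", "cy" (the principal point, pixels), "dist" ([k1, k2, p1, p2, k3] as OpenCV has them; the pictures are not rectified), "pose" (4x4, takes a point from camera to world coordinates). Camera axes: x right, y down, z forward; pixel columns grow to the right and rows downward; lengths in m; the calibration is good to about 2 mm. A picture is of the moment at which its call begins: read the wrist's pose just before it. calibration takes no time and is no camera call; for the wrist camera it gives the pose at the moment of the call.
- bot.job_done(): hands the job in; it is judged then, once.
Trained networks look in the newest picture that a camera, given by its name, has taken for a name from the list of things; names that differ only in an ending like _2 or _b are one class to them, and where a whole thing is asked for, a point or a joint stands for the part that bears it (a point fixed in the world has none). Each returns a list of dicts, best first, with "score" (0 to 1); they miss things now and then, are a little off and sometimes report something else, mostly with a low value. They report only what shows in the picture. A call takes as long as a camera call.
- outline_of(label, camera): "region" (420x560 bool, what is visible of it) and "rect" ([left, top, right, bottom] in pixels, round what is visible of it).
- landmark_of(label, camera): "xy" ([column, row] in pixels: a listed point, or the origin of a listed thing).
The state is a dict: "clock": time; "qpos": joint angles; "qd": joint speeds; "joint_efforts": joint torques, N m; "position": TCP position; "tool_rot": TCP orientation; "force": force on the tool from outside, world axes, zero at the start; "moment": the same for the moment, N m; "grip_width": finger opening in m; "finger_force": force on a finger pad.
Only numpy, scipy, OpenCV 4.12 (cv2) and the standard library are available. Lean on these libraries where they do the work, as an engineer would, in place of code of your own. Each camera call takes 0.05 s, during which the arm holds its last target. There are 200 camera calls.

## Working session

There is one attempt and no reset: what is moved stays moved. The work goes in short steps, Python scripts to look and compute and a shell command to move; the robot and the scene stay as the last step left them, time stands still between calls to the robot, and variables do not carry over. Pictures are saved under pics/ and viewed, at most 10 in all, crops included, and the job is handed in when it is done.

```bash
mkdir -p pics; cat > h.py <<'E'
import numpy as np, cv2
from workcell import telemetry, grab_frame, calibration, bot, outline_of, landmark_of
def K(c):
    f=210/np.tan(np.radians(c["fovy"])/2)
    return np.array([[f,0,c["cx"]],[0,f,c["cy"]],[0,0,1.]])
def onz(c,uv,z):
    p=cv2.undistortPoints(np.array([[uv]],float),K(c),np.array(c["dist"],float))[0,0]
    T=np.array(c["pose"]); d=T[:3,:3]@[p[0],p[1],1]; o=T[:3,3]
    return o+d*(z-o[2])/d[2]
E
python3 - <<'E'
from h import *
Z=dict(dial_grip=.107,red_mark=.085,rack_bar=.138,well=.058,bottle_center=.07,stamp_center=.035,mug_center=.045,pot_center=.045,marker_center=.008)
for n in ["scene","side","wrist"]:
    c=calibration(n); im=grab_frame(n); cv2.imwrite(f"pics/{n}0.png",im[:,:,::-1]); 
    print(n,np.round(c["pose"],2)[:3,3])
    for k,z in Z.items():
        r=landmark_of(k,n)
        if r: print(k,round(r[0]["score"],2),np.round(r[0]["xy"]),np.round(onz(c,r[0]["xy"],z),3))
print(telemetry.observe())
a=cv2.imread("pics/scene0.png");b=cv2.imread("pics/wrist0.png")
cv2.imwrite("pics/both0.png",cv2.resize(np.hstack([a,b]),(800,300)))
E
```

```text
scene [1.34 0.71 1.04]
dial_grip 0.84 [333. 236.] [0.512 0.165 0.107]
red_mark 0.94 [318. 239.] [0.525 0.13  0.085]
rack_bar 0.79 [287. 193.] [ 0.487 -0.008  0.138]
bottle_center 0.85 [244. 188.] [ 0.486 -0.168  0.07 ]
stamp_center 0.55 [390. 274.] [0.467 0.311 0.035]
mug_center 0.7 [168. 154.] [ 0.496 -0.495  0.045]
pot_center 0.83 [423. 327.] [0.566 0.458 0.045]
marker_center 0.91 [475. 289.] [0.352 0.489 0.008]
side [-0.16  1.22  1.14]
red_mark 0.93 [260. 250.] [0.512 0.125 0.085]
rack_bar 0.95 [283. 221.] [0.486 0.017 0.138]
well 0.78 [282. 239.] [0.494 0.01  0.058]
bottle_center 0.66 [306. 212.] [ 0.485 -0.153  0.07 ]
stamp_center 0.75 [241. 306.] [0.462 0.319 0.035]
mug_center 0.75 [286. 240.] [ 0.486 -0.007  0.045]
pot_center 0.86 [178. 323.] [0.572 0.468 0.045]
marker_center 0.71 [246. 368.] [0.343 0.483 0.008]
wrist [0.62 0.07 0.37]
dial_grip 0.71 [154.   7.] [0.521 0.163 0.107]
red_mark 0.59 [161.  70.] [0.514 0.119 0.085]
rack_bar 0.56 [133. 215.] [ 0.498 -0.004  0.138]
bottle_center 0.94 [168. 323.] [ 0.487 -0.163  0.07 ]
{'clock': 1.5, 'qpos': array([-0.07020874,  0.52143358, -0.03629432,  1.59952379,  0.02120807,
        1.0210691 , -0.11278243]), 'qd': array([ 2.64115721e-04,  1.52255532e-03,  6.44327288e-04,  3.51926975e-05,
        2.02126092e-04,  8.91019087e-04, -4.36943034e-04]), 'joint_efforts': array([ 5.11784056e-04, -9.26841474e+01,  1.97863385e+00, -3.70250916e+01,
        1.80775335e-02,  1.98160786e-03, -2.33306451e-05]), 'position': array([ 6.24986201e-01, -2.49101535e-05,  2.31261380e-01]), 'tool_rot': array([-3.14154451e+00,  1.19222520e-05,  1.57077944e+00]), 'force': array([-0.52857503, -0.88707384,  0.90747049]), 'moment': array([-0.00733939, -0.01468255,  0.0471581 ]), 'finger_force': 0.0, 'grip_width': 0.08537095178013891}
```

View pics/scene0.png

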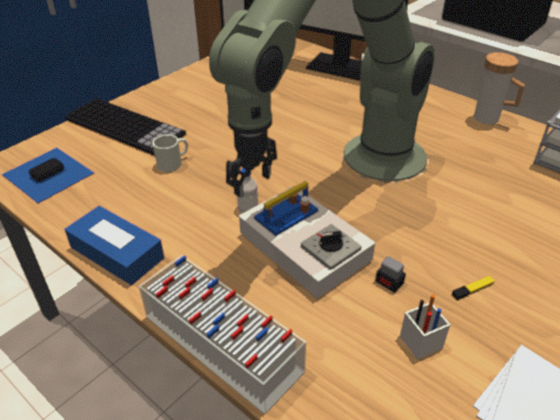

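View pics/wrist0.png

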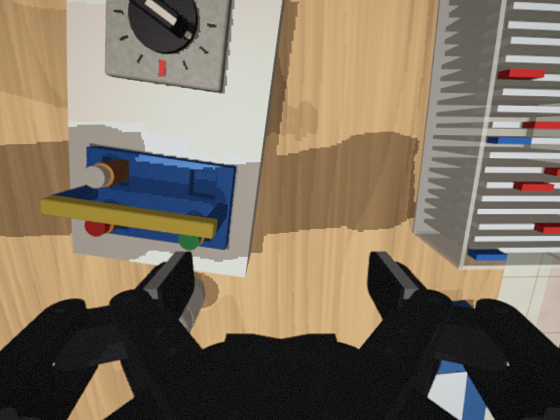

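The dial is at about wrist pixel (163,15), the red mark at (162,68) and the rack bar at (133,215). The warmer is yawed about -8°. The empty pocket is on the far, dial side. I'll move above the dial next for a closer look.

```bash
python3 -m inch '[[0.036,-0.026,0,0,0,0,0],[0.036,-0.026,0,0,0,0,0],[0.036,-0.026,0,0,0,0,0],[0.036,-0.026,0,0,0,0,0],[0,0,0,0,0,0,0]]'
python3 - <<'E'
from h import *
im=grab_frame("wrist");c=calibration("wrist");cv2.imwrite("pics/w1.png",im[:,:,::-1])
for k,z in dict(dial_grip=.107,red_mark=.085,rack_bar=.138,warmer=0).items():
    for r in landmark_of(k,"wrist")[:1]: print(k,r["score"],np.round(r["xy"]),np.round(onz(c,r["xy"],z),4))
print(telemetry.observe()["position"])
E
```

```text
clock: 2.0
position: [0.5181, 0.1491, 0.2316]
tool_rot: [-3.141, -0.002, 1.578]
force: [-0.1, -0.5, 0.6]
grip_width: 0.0852
finger_force: 0.0
dial_grip 0.69 [285. 189.] [0.5233 0.1584 0.107 ]
red_mark 0.94 [278. 222.] [0.5169 0.118  0.085 ]
warmer 0.72 [272. 240.] [0.5074 0.0645 0.    ]
[0.52159581 0.14296805 0.23126786]
```

View pics/w1.png

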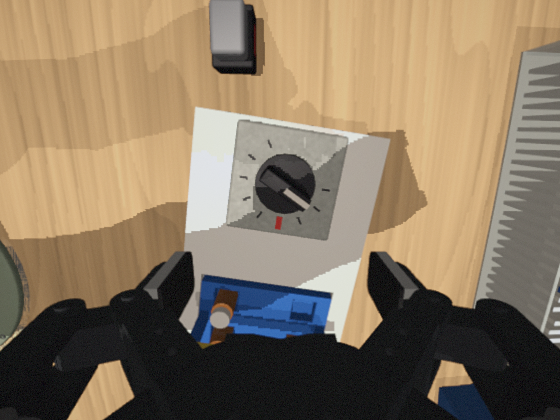

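The dial's bar runs from about (264,174) to a pointer tip at (309,207), and the red mark is at (278,223). The panel corners are (238,121), (348,137), (327,240) and (227,224).

```bash
python3 - <<'E'
from h import *
c=calibration("wrist")
P=[onz(c,p,.085)[:2] for p in [(238,121),(348,137),(327,240),(227,224)]]
m=np.mean(P,0); ex=(P[1]-P[0]+P[2]-P[3]);ey=P[0]-P[3]+P[1]-P[2]
yaw=np.arctan2(ex[1],ex[0]);print("panel",m,np.degrees(yaw),np.degrees(np.arctan2(-ey[0],ey[1])),np.linalg.norm(ex)/2,np.linalg.norm(ey)/2)
a,b=[onz(c,p,.121)[:2] for p in [(264,174),(309,207)]]
d=b-a;print("bar mid",(a+b)/2,np.linalg.norm(d),np.degrees(np.arctan2(d[1],d[0])), "theta",yaw-np.arctan2(d[1],d[0]))
print("well",m-.17*np.array([-np.sin(yaw),np.cos(yaw)]))
o=telemetry.observe();print(o["position"],o["tool_rot"])
E
```

```text
panel [0.52568408 0.15639076] -8.887288835302979 -8.574444721612632 0.10692438236299352 0.10612520890710225
bar mid [0.52671654 0.15578459] 0.04997026426546484 -36.760725270798474 theta 0.4864832396447485
well [ 0.49942057 -0.01156825]
[0.52159581 0.14296805 0.23126786] [3.14137205e+00 3.35688392e-04 1.56919939e+00]
```

```bash
python3 -m inch '[[0.013,0.005,0,0,0,0,0],[0,0,0.01,0,0,-0.133,0],[0,0,0.01,0,0,-0.133,0],[0,0,0.01,0,0,-0.133,0],[0,0,0.01,0,0,-0.133,0]]'
python3 -m inch '[[0,0,0.01,0,0,-0.133,0],[0,0,0.01,0,0,-0.133,0],[0,0,0.01,0,0,-0.13,0],[0,0,0,0,0,0,0.3],[0,0,0,0,0,0,0.3]]'
python3 - <<'E'
from h import *
im=grab_frame("wrist");cv2.imwrite("pics/w2.png",im[:,:,::-1])
o=telemetry.observe();print(o["position"],o["tool_rot"])
E
```

```text
clock: 2.75
position: [0.5266, 0.1572, 0.1907]
tool_rot: [3.142, -0.0, 2.107]
force: [0.4, 0.2, 0.7]
grip_width: 0.0856
finger_force: 0.0
clock: 3.25
position: [0.5264, 0.1569, 0.1613]
tool_rot: [-3.142, -0.0, 2.494]
force: [-0.2, 0.2, -0.1]
grip_width: 0.0603
finger_force: 0.0
[0.52645003 0.15705389 0.16159769] [3.14126394e+00 3.94554015e-05 2.49442733e+00]
```

View pics/w2.png

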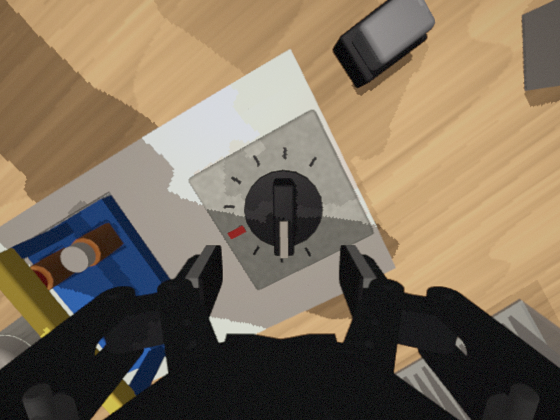

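The bar stands upright in the picture at column 284, centred between the pads. I'll go down and grip.

```bash
python3 -m inch '[[0,0,0.02,0,0,0,0.3],[0,0,0.02,0,0,0,0.3],[0,0,0.015,0,0,0,0.3],[0,0,0.005,0,0,0,0.3],[0,0,0,0,0,0,0.5]]' 25
python3 -m inch '[[0,0,0,0,0,0,1],[0,0,0,0,0,0,1],[0,0,0,0,0,0,1],[0,0,0,0,0,0,1],[0,0,0,0,0,0,1]]' 25
```

```text
clock: 3.8
position: [0.5261, 0.1571, 0.1014]
tool_rot: [-3.141, -0.0, 2.497]
force: [0.8, 0.2, 0.5]
grip_width: 0.0465
finger_force: 0.0
clock: 4.3
position: [0.5276, 0.1583, 0.1025]
tool_rot: [3.138, 0.002, 2.499]
force: [5.9, 5.3, 1.8]
grip_width: 0.0132
finger_force: 29.2
```

```bash
python3 -m inch '[[0,0.002,0,0,0,0,1],[0,0,0,0,0,0.09,1],[0,0,0,0,0,0.11,1],[0,0,0,0,0,0.11,1],[0,0,0,0,0,0.11,1]]'
python3 -m inch '[[0,0,0,0,0,0.11,1],[0,0,0,0,0,0.11,1],[0,0,0,0,0,0.11,1],[0,0,0,0,0,0.11,1],[0,0,0,0,0,0.11,1]]'
python3 -m inch '[[0,0,0,0,0,0.11,1],[0,0,0,0,0,0,1],[0,0,0,0,0,0,1],[0,0,0,0,0,0,1]]'
```

```text
clock: 4.8
position: [0.5258, 0.1568, 0.1023]
tool_rot: [-3.138, 0.001, 2.073]
force: [-17.0, -13.6, 27.1]
grip_width: 0.0135
finger_force: 32.8
clock: 5.3
position: [0.5227, 0.1561, 0.102]
tool_rot: [-3.133, 0.004, 1.523]
force: [-38.7, -15.7, 46.3]
grip_width: 0.0138
finger_force: 36.2
clock: 5.7
position: [0.522, 0.1562, 0.102]
tool_rot: [-3.132, 0.006, 1.418]
force: [-40.0, -15.2, 47.3]
grip_width: 0.0132
finger_force: 35.9
```

```bash
python3 -m inch '[[0,0,0,0,0,0,0.4],[0,0,0,0,0,0,0.4],[0,0,-0.02,0,0,0,0.4],[0,0,-0.04,0,0,0,0.3],[0,0,0,0,0,0,0.3]]'
python3 - <<'E'
from h import *
im=grab_frame("wrist");c=calibration("wrist");cv2.imwrite("pics/w3.png",im[:,:,::-1])
for k,z in dict(dial_grip=.121,red_mark=.085).items():
    for r in landmark_of(k,"wrist")[:1]: print(k,r["score"],np.round(r["xy"]),np.round(onz(c,r["xy"],z),4))
E
```

```text
clock: 6.2
position: [0.5295, 0.1593, 0.1657]
tool_rot: [3.136, -0.004, 1.418]
force: [0.7, -0.2, -0.5]
grip_width: 0.0596
finger_force: 0.0
dial_grip 0.63 [269. 220.] [0.5219 0.1674 0.121 ]
red_mark 0.6 [272. 261.] [0.5155 0.1208 0.085 ]
```

View pics/w3.png

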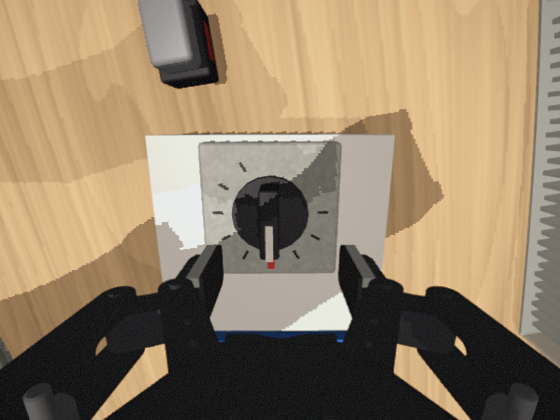

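The pointer stands on the red mark: the bar is upright at column 269 and the mark is at (271,265). Next I'll go over the rack.

```bash
python3 -m inch '[[0,0,-0.04,0,0,0,0.3],[0,0,-0.04,0,0,0,0],[-0.04,-0.001,0,0,0,0,0],[-0.045,-0.001,0,0,0,0,0],[-0.045,-0.001,0,0,0,0,0]]'
python3 -m inch '[[-0.044,-0.001,0,0,0,0,0],[0,0,0,0,0,-0.14,0],[0,0,0,0,0,-0.14,0],[0,0,0,0,0,-0.14,0],[0,0,0,0,0,-0.14,0]]'
python3 -m inch '[[0,0,0,0,0,-0.14,0],[0,0,0,0,0,-0.14,0],[0,0,0,0,0,-0.14,0],[0,0,0,0,0,-0.14,0],[0,0,0,0,0,-0.14,0]]'
python3 -m inch '[[0,0,0,0,0,-0.14,0],[0,0,0,0,0,-0.14,0],[0,0,0,0,0,-0.03,0],[0,0,0,0,0,0,0],[0,0,0,0,0,0,0]]'
python3 - <<'E'
from h import *
im=grab_frame("wrist");c=calibration("wrist");cv2.imwrite("pics/w4.png",im[:,:,::-1])
for k,z in dict(rack_bar=.138,well=.058).items():
    for r in landmark_of(k,"wrist")[:1]: print(k,r["score"],np.round(r["xy"]),np.round(onz(c,r["xy"],z),4))
o=telemetry.observe();print(o["position"],o["tool_rot"],o["qpos"])
E
```

```text
clock: 6.85
position: [0.5038, 0.0293, 0.2406]
tool_rot: [-3.141, 0.0, 1.42]
force: [0.5, -1.2, -0.3]
grip_width: 0.0854
finger_force: 0.0
clock: 7.35
position: [0.4966, -0.0128, 0.2404]
tool_rot: [-3.14, -0.001, 1.984]
force: [0.2, -0.2, 0.6]
grip_width: 0.0854
finger_force: 0.0
clock: 7.85
position: [0.4966, -0.0128, 0.2404]
tool_rot: [-3.141, -0.001, 2.684]
force: [-0.7, 0.5, 0.2]
grip_width: 0.0855
finger_force: 0.0
clock: 8.35
position: [0.4968, -0.0128, 0.241]
tool_rot: [-3.142, -0.001, 2.985]
force: [-0.4, -0.6, 0.4]
grip_width: 0.0853
finger_force: 0.0
rack_bar 0.93 [290. 206.] [ 0.497  -0.0041  0.138 ]
[ 0.49688711 -0.01271055  0.24121526] [-3.14157292e+00 -1.12153643e-04  2.98720077e+00] [ 0.07796547  0.31305776 -0.21419342  1.91050395  0.08195451  0.92646978
  1.24098867]
```

View pics/w4.png

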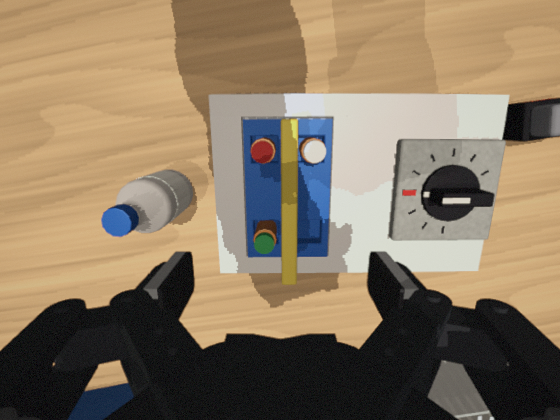

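The yellow bar runs from (289,118) to (289,283), upright in the picture. The dial's white markings look odd here, so I'll check them enlarged.

```bash
python3 - <<'E'
from h import *
a=cv2.imread("pics/w4.png")[130:250,380:520];cv2.imwrite("pics/c4.png",cv2.resize(a,None,fx=4,fy=4,interpolation=2))
c=calibration("wrist")
p,q=[onz(c,p,.146)[:2] for p in [(289,119),(289,283)]]
d=p-q;print((p+q)/2,np.linalg.norm(d),np.degrees(np.arctan2(d[1],d[0])))
print(cv2.projectPoints(np.array([[0,0,0.]]),np.eye(3)[0]*0,np.zeros(3)+[0,0,1],K(c),None)[0])
E
```

```text
[ 0.49539052 -0.00529275] 0.14333911701685562 171.60510816572798
[[[280.33566579 207.5589711 ]]]
```

View pics/c4.png

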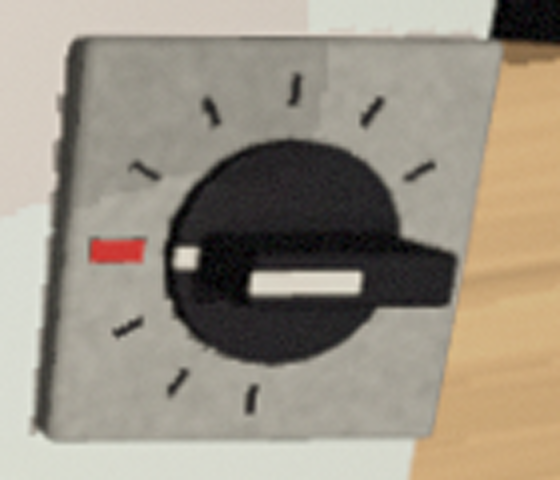

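```bash
python3 - <<'E'
from h import *
c=calibration("wrist");f=lambda x,y,z:onz(c,(380+x/4,130+y/4),z)[:2]
A=lambda p,q:(np.degrees(np.arctan2(*(q-p)[::-1])))
print("line",A(f(362,282,.121),f(248,285,.121)),"len",f(362,282,.121)-f(248,285,.121))
C=f(283,251,.093);print("skirt",C,"dot",A(C,f(186,258,.093)),"red",A(C,f(117,250,.085)),"base marks",A(f(430,438,.085),f(42,438,.085)),A(f(500,42,.085),f(75,38,.085)))
E
python3 - <<'E'
import sys; sys.path.insert(0,'.')
from h import *
im=grab_frame("scene");c=calibration("scene")
for k,z in dict(dial_grip=.107,red_mark=.085,rack_bar=.138).items():
    for r in landmark_of(k,"scene")[:1]: print(k,r["score"],np.round(r["xy"]),np.round(onz(c,r["xy"],z),4))
E
```

```text
line -97.27307951450642 len [0.00347488 0.02722715]
skirt [0.52015301 0.16177623] dot -94.56502482926389 red -96.65140080743397 base marks -99.10407972731872 -98.82439422491586
dial_grip 0.96 [330. 238.] [0.5243 0.1636 0.107 ]
red_mark 0.81 [317. 234.] [0.5162 0.1166 0.085 ]
rack_bar 0.87 [289. 193.] [ 0.4849 -0.0018  0.138 ]
```

Dial error is about 0.03–0.07 rad, within tolerance. I'll centre on the bar, shifted 5 mm towards the heavy side, then descend and grip.

```bash
python3 -m inch '[[0.0075,0.007,0,0,0,0.0,0],[0,0,0.035,0,0,0,0],[0,0,0.035,0,0,0,0],[0,0,0.035,0,0,0,0.2],[0,0,0.015,0,0,0,0.4]]' 60
python3 -m inch '[[0,0,0,0,0,0,0.6],[0,0,0,0,0,0,0.8],[0,0,0,0,0,0,1],[0,0,0,0,0,0,1],[0,0,0,0,0,0,1]]' 60
```

```text
clock: 9.2
position: [0.4888, -0.0041, 0.1189]
tool_rot: [-3.141, -0.003, 2.989]
force: [0.7, -0.1, 0.0]
grip_width: 0.059
finger_force: 0.0
clock: 9.7
position: [0.491, -0.0046, 0.1226]
tool_rot: [3.141, 0.002, 2.989]
force: [-2.8, 0.8, 8.9]
grip_width: 0.0129
finger_force: 59.9
```

```bash
python3 -m inch '[[0,0,0,0,0,0,1],[0,0,-0.003,0,0,0,1],[0,0,-0.004,0,0,0,1],[0,0,-0.005,0,0,0,1],[0,0,-0.005,0,0,0,1]]' 80
python3 -m inch '[[0,0,-0.006,0,0,0,1],[0,0,-0.008,0,0,0,1],[0,0,-0.008,0,0,0,1],[0,0,-0.008,0,0,0,1],[0,0,-0.008,0,0,0,1]]'
python3 -m inch '[[0,0,-0.01,0,0,0,1],[0,0,-0.01,0,0,0,1],[0,0,-0.01,0,0,0,1],[0,0,-0.008,0,0,0,1],[0,0,-0.007,0,0,0,1]]'
python3 -m inch '[[0,0,-0.005,0,0,0,1],[0,0,-0.003,0,0,0,1],[0,0,0,0,0,0,1],[0,0,0,0,0,0,1],[0,0,0,0,0,0,1]]'
```

```text
clock: 10.2
position: [0.4906, -0.0048, 0.1389]
tool_rot: [3.142, 0.0, 2.989]
force: [-0.1, -0.5, -4.0]
grip_width: 0.0122
finger_force: 78.0
clock: 10.7
position: [0.4906, -0.0048, 0.1771]
tool_rot: [3.142, 0.0, 2.989]
force: [-0.7, 0.4, -4.6]
grip_width: 0.0124
finger_force: 78.0
clock: 11.2
position: [0.4906, -0.0048, 0.2221]
tool_rot: [-3.142, 0.0, 2.989]
force: [-0.7, 0.3, -4.0]
grip_width: 0.0124
finger_force: 78.0
clock: 11.7
position: [0.4904, -0.0048, 0.229]
tool_rot: [-3.141, -0.001, 2.989]
force: [0.6, -0.6, -3.9]
grip_width: 0.0126
finger_force: 78.0
```

The lift is about 106 mm, which puts the bar near 0.244 m, and the load matches the rack's weight. I'll hold it there and check.

```bash
for i in 1 2 3 4 5 6 7; do python3 -m inch '[[0,0,0,0,0,0,1],[0,0,0,0,0,0,1],[0,0,0,0,0,0,1],[0,0,0,0,0,0,1],[0,0,0,0,0,0,1]]' | grep -E "clock|position" ; done | tail -2
python3 - <<'E'
from h import *
a=grab_frame("side")[120:330,180:420];b=grab_frame("wrist")
a=cv2.resize(a,(480,420),interpolation=2)
cv2.imwrite("pics/f.png",cv2.resize(np.hstack([a,b])[:,:,::-1],(800,323)))
E
```

```text
clock: 15.2
position: [0.4905, -0.0048, 0.2293]
```

View pics/f.png

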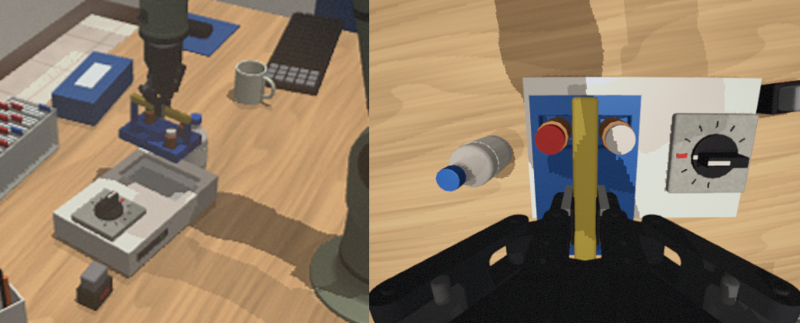

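The rack hangs level above the well at about (160,130). The red and white vials are standing, the green one is hidden behind a finger, and the pointer is still at the red mark.

```bash
python3 -c "
from workcell import bot; print(bot.job_done())"
```

```text
the job is handed in; nothing more can be done
None
```

I turned the dial to the red mark and let go of it, lifted the rack straight up and held it over the well for over 3 s, then handed the job in while still holding it; no verdict came back, and the green vial was hidden by a finger in the last picture (the measured weight fits all three vials being in the rack).

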